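# Nest the baby's tumblers on the steel tray and cap the set

## Task

Put away the baby's three open tumblers: stand the widest in the middle of the round steel tray, lower the middle one into it, then the slim tall one into that, and last set the stopper in the mouth of the slim one, letting go of each before fetching the next. Lower each gently until it just sits, do not drop it or jam it home, and finish with the whole nest upright. Knock nothing over and leave the bottles, brush, spoon and clip where they are.

Things in the scene. Friction and masses are not known exactly. Their poses are not given: they have to be found in the camera images.
- cup_wide_mid (a point): widest and lowest of three open, round, tapered, ivory plastic tumblers without handles; the point is on its axis half-way up. Height 50 mm, outer diameter 57 mm at the foot and 66 mm at the rim, wall 3 mm, inner floor 8 mm above its underside. z is its axis, up. Stands upright on the table at the start; weighs about 90 g
- cup_middle_mid (a point): middle tumbler, same ivory plastic; the point is on its axis half-way up. Height 80 mm, outer diameter 42 mm at the foot and 54 mm at the rim, wall 3 mm, inner floor 10 mm above its underside. Sits loosely (about 4 mm play) on the inner floor of the widest, with 38 mm of it standing above that one's rim. z up its axis; about 80 g
- cup_slim_mid (a point): slim, tallest tumbler, same ivory plastic; the point is on its axis half-way up. Height 108 mm, outer diameter 30 mm at the foot and 42 mm at the rim, wall 3 mm, mouth 36 mm. Sits loosely (about 3 mm play) on the inner floor of the middle tumbler, with 38 mm standing above that one's rim. z up its axis; about 70 g
- stopper_knob (a point): ivory plastic stopper standing on its plug: tapered plug below (26 to 28 mm diameter, 12 mm high), round flange (52 mm diameter, 5 mm thick) and on top a knob (20 mm diameter, 30 mm high) by which it is held. The point is the knob's centre, 32 mm above the plug's underside and 20 mm above the flange's underside; seated, the flange rests on the slim tumbler's rim. z up its axis; about 40 g
- tray: round steel tray, fixed to the table, 110 mm diameter with a low rim 9 mm high; its flat floor is 3 mm above the table and 97 mm across. Origin at the centre of its underside, on the table
- bottle_tall_mid (a point): closed clear feeding bottle with white collar, bystander, 62 mm diameter, 160 mm high, standing; point half-way up its axis
- bottle_short_mid (a point): closed clear feeding bottle with white collar, bystander, 58 mm diameter, 110 mm high, standing; point half-way up its axis
- brush_mid (a point): bottle brush lying down, bystander, about 230 mm long along its x (head to +x, 42 mm thick); point near its middle, 18 mm above the table
- spoon_mid (a point): steel spoon lying flat, bystander, about 150 mm long along its x, under 20 mm high; point near its middle
- clip_mid (a point): green plastic bib clip, bystander, 24 x 50 x 15 mm (x, y, z); point at its middle
Things that resemble listed ones, but are neither listed nor needed, are in the scene too. Leave any blue look-alike of the part that bears cup_middle_mid alone.

How it is judged:
On the way, in this order (a step that is already met when the one before it is completed fails the run):
1. the widest tumbler stands released in the middle of the tray (horizontal distance between cup_wide_mid and tray below 0.015 m and z of cup_wide_mid in the frame of tray between 0.023 and 0.033 m and angle between cup_wide_mid's own z axis and vertical below 0.12 rad and contact force between the fingers and cup_wide below 0.3 N), for 0.2 s.
2. the middle tumbler sits released in the widest (horizontal distance between cup_middle_mid and cup_wide_mid below 0.01 m and z of cup_middle_mid in the frame of cup_wide_mid between 0.018 and 0.028 m and angle between cup_middle_mid's own z axis and vertical below 0.12 rad and contact force between the fingers and cup_middle below 0.3 N), for 0.2 s.
3. the slim tumbler sits released in the middle one (horizontal distance between cup_slim_mid and cup_middle_mid below 0.01 m and z of cup_slim_mid in the frame of cup_middle_mid between 0.019 and 0.029 m and angle between cup_slim_mid's own z axis and vertical below 0.12 rad and contact force between the fingers and cup_slim below 0.3 N), for 0.2 s.
4. the stopper sits released in the mouth of the slim tumbler (horizontal distance between stopper_knob and cup_slim_mid below 0.01 m and z of stopper_knob in the frame of cup_slim_mid between 0.069 and 0.079 m and angle between stopper_knob's own z axis and vertical below 0.12 rad and contact force between the fingers and stopper below 0.3 N), for 0.2 s.
At the end, for the whole second after the job is handed in: Widest tumbler on the tray floor within 15 mm of its centre; middle tumbler, slim tumbler and stopper each seated in the one below: within 10 mm of its axis and 5 mm of seated height; all upright within 0.12 rad, released and at rest (all of step 1 and all of step 2 and all of step 3 and all of step 4 and linear speed of each of cup_wide, cup_middle, cup_slim, stopper below 0.02 m/s); the robot touches nothing.
It fails at once if a bystander (bottle, brush, spoon or clip) is moved by more than 30 mm (distance of any of bottle_tall_mid, bottle_short_mid, brush_mid, spoon_mid, clip_mid from where it was at the start of the episode above 0.03 m).
It fails at once if a tumbler, the stopper or a bottle is tipped by more than 0.6 rad (angle between any of cup_wide_mid, cup_middle_mid, cup_slim_mid, stopper_knob, bottle_tall_mid, bottle_short_mid's own z axis and vertical above 0.6 rad).
It fails at once if a piece is dropped or jammed: more than 30 N between one piece and the next below it (tray included) (contact force between cup_wide and tray above 30 N or contact force between cup_middle and cup_wide above 30 N or contact force between cup_slim and cup_middle above 30 N or contact force between stopper and cup_slim above 30 N).
It also fails if it takes over 128 s, if anything falls off the work surface, if the arm or the gripper's body presses on something with over 40 N, if the wrist force passes 120 N, or if a joint passes its speed limit or range.

## Robot

A 7-joint arm with a two-finger parallel gripper is mounted at the origin on the work surface. World frame = base frame: x ahead of the robot, y to its left, z up, the work surface at z = 0. Lengths are in m, angles in rad, forces in N, time in s.
With the tool pointing down it reaches from about 0.425 to 0.925 m from the base axis. Payload 6.8 kg.
Tool frame: the origin (TCP) lies midway between the tips of the shut fingers; the grasp point (between the pads) lies 19 mm behind it; x points along the fingers, y is the direction in which the jaws open and shut, and the axes are right-handed (so a half turn about x gives the same grasp; the last joint's range is limited). The gripper opens to 85 mm and grips with 20 to 120 N. Pads are 22 mm wide; open, the fingers measure 114 mm over their backs; the gripper's body (76 mm by 85 mm) begins 54 mm behind the grasp point. The pads swing forward as they close: fully open they stand 13 mm farther back than shut.
Start: joints at [-1.431, 0.477, 0.022, 1.555, -0.011, 1.109, -0.083], TCP at [0.166, 0.654, 0.231] pointing down, gripper open.
Joint ranges: [-2.96, 2.96], [-0.34, 2.1], [-1.41, 1.46], [0.24, 2.44], [-1.37, 4.51], [0.17, 1.92], [-2.96, 2.96]. Speed limits (rad/s): [2.39, 2.39, 3.14, 3.14, 3.14, 3.14, 3.14].

## Interface

Orientations are given as a rotation vector (axis times angle).
In Python, from bench import r, viewer, nets gives the robot as it stands.
- The arm moves only by the shell command python3 -m pendant 'ROWS' [FORCE]. ROWS is JSON, one flat list of numbers, 5 for each row, row after row: the finger opening in mm, from 0 to 85.4, then the shift along the tool's x, y, z in mm, then the turn about the tool's x in rad. A call has 1 to 20 rows; each row shifts and turns the commanded pose from where the row before left it, along the tool's axes as they then stand; what a row does not reach is not made up. A row lasts 1/8 s, in which the tool goes at most 62.5 mm and 10.7 degrees, less where a joint would pass 70% of its speed; a pose out of reach is approached as far as the arm can. A call with a gripper value outside its range is refused whole. The fingers move at their own pace and stop on an object; FORCE is the grip in N (left out, the last holds). Time passes only in rows, so rows that do not move let the fingers close. It gives the time, the measured TCP pose, the force and the opening at its end, in the units of the state.
- r.get_obs(): the state, without advancing time (a new reading comes with each control period).
- viewer.grab_frame(name): name is "side" or "top" or "wrist"; returns (picture, depth): 384x512x3 uint8, red, green, blue; 384x512 float32, m along the optical axis (not along the pixel's ray), 0 where there is no reading.
- viewer.calibration(name): a dict with "mtx" (3x3 intrinsics, pixels), "world_to_cam" (4x4, takes a point from world to camera coordinates). Camera axes: x right, y up, looking along -z (the intrinsics and any distortion apply to the point x, -y, -z); pixel columns grow to the right and rows downward; lengths in m; the calibration is good to about 2 mm. A picture is of the moment at which its call begins: read the wrist's pose just before it. calibration takes no time and is no camera call; for the wrist camera it gives the pose at the moment of the call.
- r.hand_in(): hands the job in, once; it reports no verdict.
Trained networks look in the newest picture that a camera, given by its name, has taken for a name from the list of things; names that differ only in an ending like _2 or _b are one class to them, and where a whole thing is asked for, a point or a joint stands for the part that bears it (a point fixed in the world has none). Each returns a list of dicts, best first, with "score" (0 to 1); they miss things now and then, are a little off and sometimes report something else, mostly with a low value. They report only what shows in the picture. A call takes as long as a camera call. They do not tell look-alikes from the thing itself.
- nets.look_for(name, camera): "location" ([x, y, z] in m, in world coordinates, good to about 4 mm: the middle of the surface that is visible of it).
- nets.silhouettes(name, camera): "mask" (384x512 bool, what is visible of it).
The state is a dict: "clock": time; "joints": joint angles; "qvel": joint speeds; "tau": joint torques, N m; "tcp_pos": TCP position; "orientation": TCP orientation; "contact_force": force on the tool from outside, world axes, zero at the start; "moment": the same for the moment, N m; "grip_width": finger opening in m.
Only numpy, scipy, OpenCV 4.12 (cv2) and the standard library are available. Lean on these libraries where they do the work, as an engineer would, in place of code of your own. Each camera call takes 0.05 s, during which the arm holds its last target. There are 200 camera calls.

## Working session

There is one attempt and no reset: what is moved stays moved. The work goes in short steps, Python scripts to look and compute and a shell command to move; the robot and the scene stay as the last step left them, time stands still between calls to the robot, and variables do not carry over. Pictures are saved under pics/ and viewed, about 12 in all and at most 16, crops included, and the job is handed in when it is done.

```bash
mkdir -p pics; ls
cat > h.py <<'E'
import numpy as np, cv2
from bench import r, viewer, nets
from scipy.spatial.transform import Rotation as R
def save(n,f):
    p,d=viewer.grab_frame(n); cv2.imwrite('pics/'+f,cv2.cvtColor(p,cv2.COLOR_RGB2BGR)); return p,d
def cloud(d,cal):
    K=np.array(cal['mtx']);T=np.linalg.inv(np.array(cal['world_to_cam']))
    v,u=np.mgrid[:d.shape[0],:d.shape[1]]
    c=np.stack([(u-K[0,2])/K[0,0]*d,-(v-K[1,2])/K[1,1]*d,-d],-1)
    return c@T[:3,:3].T+T[:3,3]
E
python3 - <<'E'
from h import *
o=r.get_obs(); print({k:np.round(v,3).tolist() for k,v in o.items()})
print(R.from_rotvec(o['orientation']).as_matrix().round(2))
for n in ['top','side']:
    save(n,n+'0.png'); c=viewer.calibration(n); print(n,{k:np.round(v,2).tolist() if not isinstance(v,(str,dict)) else v for k,v in c.items()})
    for t in ['cup_wide_mid','cup_middle_mid','cup_slim_mid','stopper_knob','tray','bottle_tall_mid','bottle_short_mid','brush_mid','spoon_mid','clip_mid']:
        print(t,[(np.round(x['location'],3).tolist(),round(x['score'],2)) for x in nets.look_for(t,n)][:4])
a=[cv2.imread(f'pics/{n}0.png') for n in ['top','side']]
E
```

```text
pics
{'clock': 0.0, 'joints': [-1.431, 0.478, 0.022, 1.556, -0.011, 1.109, -0.083], 'qvel': [-0.001, 0.001, 0.001, -0.001, -0.001, -0.0, -0.002], 'tau': [-0.001, -59.646, 1.607, -28.12, 0.012, 0.01, 0.0], 'tcp_pos': [0.165, 0.654, 0.23], 'orientation': [0.193, 1.562, -0.196], 'contact_force': [0.549, -0.092, 0.901], 'moment': [-0.03, 0.03, -0.016], 'grip_width': 0.085}
[[-0.    0.25  0.97]
 [-0.    0.97 -0.25]
 [-1.   -0.    0.  ]]
top {'mtx': [[361.3, 0.0, 253.17], [0.0, 361.3, 190.14], [0.0, 0.0, 1.0]], 'world_to_cam': [[0.02, -1.0, 0.01, -0.03], [0.98, 0.02, 0.17, -0.59], [-0.17, 0.01, 0.98, -0.79], [0.0, 0.0, 0.0, 1.0]]}
cup_wide_mid [([0.424, -0.232, 0.006], 0.57)]
cup_middle_mid [([0.762, -0.137, 0.047], 0.96), ([0.657, -0.097, 0.046], 0.72), ([0.459, 0.266, 0.08], 0.42)]
cup_slim_mid [([0.46, 0.265, 0.078], 0.76), ([0.508, -0.372, 0.077], 0.55)]
stopper_knob [([0.662, 0.144, 0.017], 0.68)]
tray [([0.432, 0.047, 0.001], 0.93)]
bottle_tall_mid [([0.654, -0.255, 0.115], 0.61)]
bottle_short_mid [([0.509, -0.37, 0.078], 0.74)]
brush_mid [([0.727, 0.331, 0.031], 0.95)]
spoon_mid [([0.549, -0.175, 0.014], 0.75)]
clip_mid [([0.552, 0.009, 0.012], 0.49)]
side {'mtx': [[354.52, 0.0, 253.74], [0.0, 354.52, 190.99], [0.0, 0.0, 1.0]], 'world_to_cam': [[-0.81, -0.58, -0.02, 0.48], [0.4, -0.58, 0.71, -0.32], [-0.43, 0.57, 0.7, -0.66], [0.0, 0.0, 0.0, 1.0]]}
cup_wide_mid [([0.423, -0.225, 0.036], 0.69), ([0.656, -0.248, 0.088], 0.59)]
cup_middle_mid [([0.749, -0.122, 0.058], 0.94), ([0.645, -0.084, 0.057], 0.56)]
cup_slim_mid [([0.46, 0.259, 0.081], 0.93), ([0.425, -0.224, 0.038], 0.2)]
stopper_knob [([0.662, 0.151, 0.015], 0.91), ([0.51, -0.362, 0.057], 0.53)]
tray [([0.435, 0.042, 0.004], 0.56)]
bottle_tall_mid [([0.657, -0.245, 0.085], 0.91)]
bottle_short_mid [([0.508, -0.364, 0.055], 0.66)]
brush_mid [([0.721, 0.34, 0.033], 0.58)]
spoon_mid [([0.554, -0.176, 0.014], 0.64)]
clip_mid [([0.551, 0.012, 0.016], 0.71)]
```

View pics/top0.png

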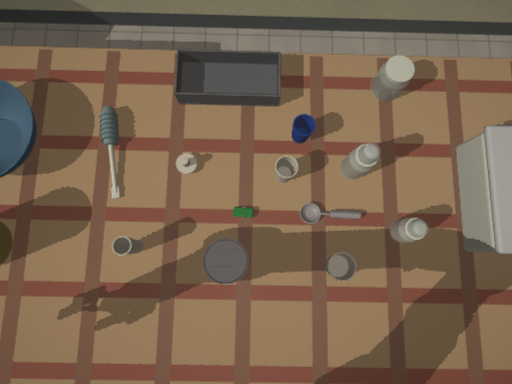

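View pics/side0.png

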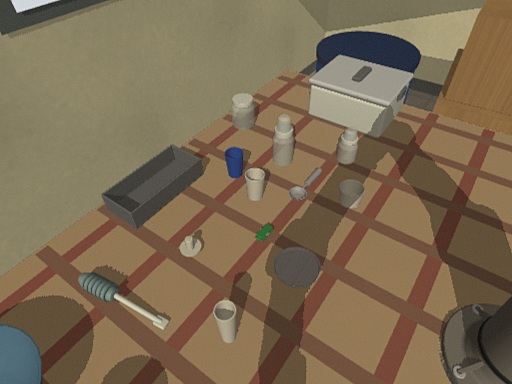

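The top view shows the wide cup at (341,266), the ivory middle cup at (286,168) with a blue look-alike at (303,128), the slim cup at (122,245), the stopper at (187,163) and the tray at (227,261). The networks agree with this. Next I refine with circle fits on depth and start moving toward the wide cup.

```bash
cat >> h.py <<'E'
from scipy.optimize import least_squares
def rim(n,d,xy,h,rad,tol=.004,win=.05):
    """centre of a ring of known mean radius at height h (+-tol)"""
    P=cloud(d,viewer.calibration(n))
    m=(d>0)&(abs(P[...,2]-h)<tol)&(np.hypot(P[...,0]-xy[0],P[...,1]-xy[1])<win)
    q=P[m]
    if len(q)<8: return None
    s=least_squares(lambda c:np.hypot(q[:,0]-c[0],q[:,1]-c[1])-rad,xy,loss='soft_l1',f_scale=.002)
    return s.x.round(4).tolist(),len(q),round(float(np.median(abs(s.fun))),4),round(float(q[:,2].max()),4)
E
python3 - <<'E'
from h import *
for n in ['top','side']:
    p,d=viewer.grab_frame(n)
    for t,xy,h,rad,w in [('wide',(.424,-.23),.049,.0315,.045),('mid',(.657,-.09),.079,.0255,.04),('slim',(.46,.262),.107,.0195,.035),('tray',(.433,.045),.0085,.0525,.065),('flange',(.662,.147),.016,.02,.04)]:
        print(n,t,rim(n,d,xy,h,rad,win=w))
    P=cloud(d,viewer.calibration(n)); m=(d>0)&(P[...,2]>.035)&(np.hypot(P[...,0]-.662,P[...,1]-.147)<.03)
    print('knob',P[m].mean(0).round(4),m.sum(),P[m][:,2].max())
E
python3 -m pendant '[85,-20,0,60,-0.12, 85,0,0,60,-0.12, 85,0,-60,20,-0.013, 85,0,-60,20,0, 85,0,-60,20,0, 85,0,-60,20,0, 85,0,-60,20,0, 85,0,-60,20,0, 85,0,-60,0,0, 85,0,-60,0,0, 85,0,-60,0,0, 85,0,-60,0,0, 85,0,-60,0,0, 85,0,-60,-8,0,85,0,-60,-8,0,85,0,-60,-8,0,85,0,0,0,0,85,0,0,0,0]' 40
```

```text
top wide ([0.4243, -0.2233], 125, 0.0008, 0.0517)
top mid ([0.6473, -0.0938], 94, 0.0008, 0.0816)
top slim ([0.4606, 0.2585], 97, 0.0009, 0.1098)
top tray ([0.4305, 0.0439], 254, 0.0012, 0.0107)
top flange ([0.667, 0.1488], 263, 0.0033, 0.0193)
knob [0.6645 0.147  0.0443] 58 0.0482152800503145
side wide ([0.4259, -0.2232], 138, 0.001, 0.0529)
side mid ([0.6492, -0.0936], 99, 0.0009, 0.0828)
side slim ([0.4618, 0.259], 160, 0.0008, 0.1104)
side tray ([0.4323, 0.0439], 628, 0.0059, 0.0123)
side flange ([0.6684, 0.1473], 226, 0.0039, 0.02)
knob [0.6655 0.1493 0.045 ] 68 0.04980868212812106
clock: 3.45
tcp_pos: [0.3807, -0.2029, 0.2511]
orientation: [-0.003, 1.571, 0.004]
contact_force: [-0.6, 0.5, -0.2]
grip_width: 0.0849
```

```bash
python3 -m pendant '[85,0,-20,44,0, 85,50,0,0,0, 85,50,0,0,0, 85,40,0,0,0, 85,0,0,0,0, 85,0,0,0,0]'
python3 - <<'E'
from h import *
print(viewer.calibration('wrist')['world_to_cam'])
p,d=save('wrist','w1.png'); print(rim('wrist',d,(.425,-.223),.049,.0315,win=.045), rim('wrist',d,(.425,-.223),.049,.0315,tol=.008,win=.045))
E
```

```text
clock: 4.2
tcp_pos: [0.4258, -0.2226, 0.1122]
orientation: [-0.005, 1.569, 0.005]
contact_force: [0.5, -0.6, 0.3]
grip_width: 0.0854
[[-6.24977051e-03  9.99980311e-01  5.64206199e-04  2.25195973e-01]
 [-9.44744949e-01 -5.71962954e-03 -3.27756414e-01  4.04263306e-01]
 [-3.27746733e-01 -2.58143333e-03  9.44762094e-01 -1.29819193e-01]
 [ 0.00000000e+00  0.00000000e+00  0.00000000e+00  1.00000000e+00]]
([0.4244, -0.2238], 1225, 0.0009, 0.0528) ([0.4241, -0.2238], 1504, 0.001, 0.0528)
```

View pics/w1.png

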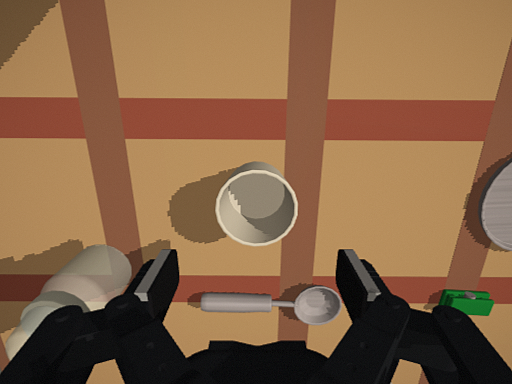

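The wrist view shows the wide cup's rim at (257,207), centred between the fingers, and its fit agrees with mine to 1 mm. I descend and grip.

```bash
python3 -m pendant '[85,40,-1,-1,0, 85,30,0,0,0, 85,20,0,0,0, 85,10,0,0,0, 85,0,0,0,0, 50,0,0,0,0, 50,0,0,0,0, 50,0,0,0,0, 50,0,0,0,0, 50,0,0,0,0, 50,0,0,0,0]' 30
```

```text
clock: 5.62
tcp_pos: [0.4247, -0.2243, 0.0126]
orientation: [-0.004, 1.568, 0.004]
contact_force: [-2.3, 2.2, 10.1]
grip_width: 0.0644
```

```bash
python3 -m pendant '[50,-20,0,0,0, 50,-30,0,0,0, 50,-20,30,2,0, 50,0,45,2,0, 50,0,50,2,0, 50,0,50,0,0, 50,0,50,0,0, 50,0,30,0,0, 50,0,13,0,0, 50,0,0,0,0, 50,0,0,0,0, 50,0,0,0,0]'
python3 - <<'E'
from h import *
for n in ['top','wrist','side']:
    p,d=save(n,n+'2.png'); print(n,rim(n,d,(.431,.044),.049+.07,.0315,win=.045,tol=.01))
E
```

```text
clock: 7.12
tcp_pos: [0.4284, 0.0426, 0.0811]
orientation: [-0.002, 1.571, 0.002]
contact_force: [-0.7, -0.7, -1.3]
grip_width: 0.0644
top None
wrist ([0.4271, 0.0429], 6889, 0.0012, 0.129)
side ([0.4298, 0.0427], 155, 0.0011, 0.1288)
```

View pics/wrist2.png

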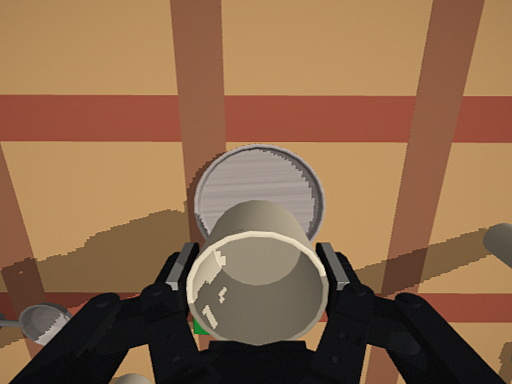

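Run:
```python
from h import *
for n in ['side','wrist']:
    p,d=viewer.grab_frame(n); P=cloud(d,viewer.calibration(n))
    m=(d>0)&(P[...,2]>.09)&(P[...,2]<.16)&(np.hypot(P[...,0]-.429,P[...,1]-.043)<.036)&(abs(P[...,1]-.043)<.028)
    z=P[m][:,2]; print(n,np.histogram(z,bins=np.arange(.09,.162,.004)))
    for h in (.119,.123,.127,.131,.135): print(h,rim(n,d,(.43,.043),h,.0315,win=.04,tol=.003))
```

```text
side (array([28, 25, 28, 22, 19, 21, 26, 34,  0,  0,  0,  0,  0,  0,  1, 12, 10]), array([0.09 , 0.094, 0.098, 0.102, 0.106, 0.11 , 0.114, 0.118, 0.122,
       0.126, 0.13 , 0.134, 0.138, 0.142, 0.146, 0.15 , 0.154, 0.158]))
0.119 ([0.4298, 0.043], 73, 0.0007, 0.1219)
0.123 ([0.429, 0.0413], 25, 0.0011, 0.1257)
0.127 ([0.4215, 0.0396], 11, 0.0012, 0.1291)
0.131 None
0.135 ([0.4199, 0.042], 9, 0.0025, 0.1379)
wrist (array([ 842,  892,  974, 1039, 1130, 1165, 1515, 1090,    0,    0,    0,
          0,    1,    4,   69,  368, 1319]), array([0.09 , 0.094, 0.098, 0.102, 0.106, 0.11 , 0.114, 0.118, 0.122,
       0.126, 0.13 , 0.134, 0.138, 0.142, 0.146, 0.15 , 0.154, 0.158]))
0.119 ([0.428, 0.0433], 3151, 0.0009, 0.122)
0.123 ([0.4225, 0.0432], 828, 0.0022, 0.126)
0.127 ([0.4216, 0.0433], 547, 0.0024, 0.13)
0.131 ([0.4162, 0.0421], 192, 0.0039, 0.134)
0.135 ([0.4159, 0.0428], 324, 0.0031, 0.138)
```

```bash
python3 -m pendant '[50,25,1,2,0, 50,20,0,0,0, 50,10,0,0,0, 50,5,0,0,0, 50,2,0,0,0, 50,1,0,0,0, 50,0,0,0,0,50,0,0,0,0]'
```

```text
clock: 8.38
tcp_pos: [0.4306, 0.0451, 0.0183]
orientation: [-0.004, 1.57, 0.004]
contact_force: [-0.2, 0.3, -0.4]
grip_width: 0.0651
```

```bash
python3 -m pendant '[50,1,0,0,0, 50,1,0,0,0, 50,0,0,0,0,50,0,0,0,0]'; python3 -m pendant '[50,0.6,0,0,0, 50,0,0,0,0,50,0,0,0,0]'
```

```text
clock: 8.88
tcp_pos: [0.4304, 0.045, 0.016]
orientation: [-0.004, 1.571, 0.004]
contact_force: [1.1, 0.3, -1.8]
grip_width: 0.0643
clock: 9.25
tcp_pos: [0.4304, 0.045, 0.0157]
orientation: [-0.004, 1.571, 0.004]
contact_force: [-1.3, -0.5, 5.5]
grip_width: 0.0643
```

```bash
python3 -m pendant '[70,0,0,0,0, 85,0,0,0,0, 85,0,0,0,0, 85,0,0,0,0, 85,-20,0,0,0, 85,-50,0,0,0, 85,-55,0,0,0, 85,-30,-20,30,0, 85,0,-40,50,0, 85,0,-40,50,0, 85,0,-38,50,0, 85,0,0,38,0, 85,0,0,0,0, 85,0,0,0,0]'
python3 - <<'E'
from h import *
p,d=viewer.grab_frame('wrist'); print(rim('wrist',d,(.648,-.094),.079,.0255,win=.04))
p,d=viewer.grab_frame('top'); print(rim('top',d,(.431,.045),.052,.0315,win=.045))
E
```

```text
clock: 11.0
tcp_pos: [0.6454, -0.0897, 0.1698]
orientation: [-0.004, 1.573, 0.004]
contact_force: [0.5, 0.1, -0.8]
grip_width: 0.0851
([0.6474, -0.0935], 756, 0.0009, 0.0825)
None
```

```bash
python3 -m pendant '[85,30,-4,2,0, 85,50,0,0,0, 85,30,0,0,0, 85,12,0,0,0, 85,6,0,0,0, 85,0,0,0,0, 40,0,0,0,0, 40,0,0,0,0, 40,0,0,0,0, 40,0,0,0,0, 40,0,0,0,0, 40,0,0,0,0]' 30
python3 - <<'E'
from h import *
p,d=viewer.grab_frame('wrist'); print(rim('wrist',d,(.648,-.094),.079,.0255,win=.04))
p,d=viewer.grab_frame('top'); print(rim('top',d,(.431,.045),.052,.0315,win=.045));print(rim('top',d,(.431,.045),.009,.0525,win=.065))
E
```

```text
clock: 12.6
tcp_pos: [0.6494, -0.0939, 0.0438]
orientation: [-0.004, 1.569, 0.004]
contact_force: [-1.7, 1.3, 5.7]
grip_width: 0.0531
([0.6477, -0.0941], 3827, 0.001, 0.083)
None
None
```

```bash
python3 -m pendant '[40,-20,0,0,0, 40,-40,0,0,0, 40,-30,0,0,0, 40,0,20,-30,0, 40,0,25,-40,0, 40,0,20,-30,0, 40,0,0,0,0, 40,0,0,0,0]'
python3 - <<'E'
from h import *
for n in ['top','side']:
    p,d=save(n,n+'3.png'); print(n,rim(n,d,(.431,.045),.052,.0315,win=.045),rim(n,d,(.431,.045),.0105,.0525,win=.065,tol=.003))
a=np.hstack([cv2.imread('pics/side3.png')[100:384,150:450],cv2.imread('pics/top3.png')[100:384,100:400]]); cv2.imwrite('pics/c3.png',a)
E
```

```text
clock: 13.7
tcp_pos: [0.5492, -0.0296, 0.1335]
orientation: [-0.004, 1.569, 0.004]
contact_force: [1.0, 0.3, -1.2]
grip_width: 0.0531
top None None
side ([0.4316, 0.0447], 168, 0.0008, 0.056) ([0.4219, 0.0758], 329, 0.0107, 0.0135)
```

View pics/c3.png

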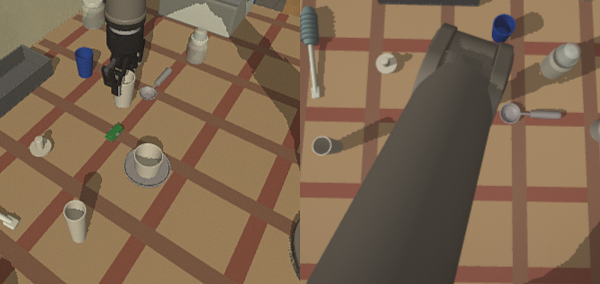

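The wide cup stands upright in the tray, at (150,160) in the side crop. The middle cup is held upright at (124,90).

```bash
python3 -m pendant '[40,0,25,-40,0, 40,0,30,-47,0, 40,0,19,-30,0, 40,0,0,0,0, 40,0,0,0,0,40,0,0,0,0]'
python3 - <<'E'
from h import *
for n in ['side','wrist']:
    p,d=save(n,n+'4.png'); print(n,'held',rim(n,d,(.431,.045),.168,.0255,win=.045),'wide',rim(n,d,(.431,.045),.053,.0315,win=.045))
E
```

```text
clock: 14.55
tcp_pos: [0.4322, 0.0432, 0.1327]
orientation: [-0.003, 1.569, 0.002]
contact_force: [0.2, -0.1, -0.9]
grip_width: 0.0529
side held ([0.4324, 0.0434], 106, 0.001, 0.1717) wide ([0.4317, 0.0445], 113, 0.0007, 0.0558)
wrist held ([0.43, 0.0431], 3801, 0.001, 0.172) wide ([0.4303, 0.0447], 599, 0.0008, 0.0549)
```

View pics/wrist4.png

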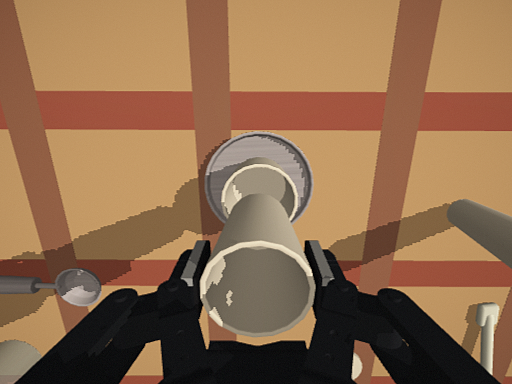

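The held cup, with its rim at (257,288), lines up above the wide one at (261,195) to within 1.5 mm in y. I lower it.

```bash
python3 -m pendant '[40,15,1.4,0,0, 40,20,0,0,0, 40,15,0,0,0, 40,12,0,0,0, 40,8,0,0,0, 40,4,0,0,0, 40,1,0,0,0, 40,0,0,0,0,40,0,0,0,0]'; python3 -m pendant '[40,1,0,0,0, 40,0.6,0,0,0, 40,0,0,0,0,40,0,0,0,0]'
```

```text
clock: 15.78
tcp_pos: [0.431, 0.0456, 0.0577]
orientation: [-0.004, 1.57, 0.004]
contact_force: [0.0, 0.0, -0.6]
grip_width: 0.0526
clock: 16.27
tcp_pos: [0.4308, 0.0454, 0.0559]
orientation: [-0.004, 1.571, 0.004]
contact_force: [-0.3, 0.5, -0.4]
grip_width: 0.0528
```

```bash
python3 -m pendant '[40,0.7,0,0,0, 40,0,0,0,0,40,0,0,0,0]'; python3 -m pendant '[40,0.6,0,0,0, 40,0,0,0,0,40,0,0,0,0]'
```

```text
clock: 16.65
tcp_pos: [0.4308, 0.0454, 0.0551]
orientation: [-0.004, 1.571, 0.004]
contact_force: [-0.6, 0.2, -1.1]
grip_width: 0.053
clock: 17.02
tcp_pos: [0.4309, 0.0455, 0.0547]
orientation: [-0.004, 1.571, 0.004]
contact_force: [-0.6, -0.1, 2.6]
grip_width: 0.0531
```

```bash
python3 -m pendant '[65,0,0,0,0, 85,0,0,0,0, 85,0,0,0,0, 85,0,0,0,0, 85,-20,0,0,0, 85,-50,0,0,0, 85,-50,20,0,0, 85,-20,50,10,0, 85,0,55,10,0, 85,0,50,10,0, 85,0,38,0,0, 85,0,0,0,0, 85,0,0,0,0]'
python3 - <<'E'
from h import *
p,d=viewer.grab_frame('wrist'); print(rim('wrist',d,(.461,.259),.107,.0195,win=.04))
p,d=viewer.grab_frame('side'); print(rim('side',d,(.431,.045),.092,.0255,win=.045), rim('side',d,(.431,.045),.052,.0315,win=.045))
E
```

```text
clock: 18.65
tcp_pos: [0.4595, 0.2576, 0.1943]
orientation: [-0.004, 1.571, 0.003]
contact_force: [0.5, -0.2, 0.1]
grip_width: 0.0847
([0.4606, 0.259], 577, 0.0008, 0.1098)
([0.431, 0.0459], 129, 0.0008, 0.0946) ([0.4316, 0.0443], 171, 0.0014, 0.056)
```

```bash
python3 -m pendant '[85,30,1.5,1.5,0, 85,45,0,0,0, 85,30,0,0,0, 85,11,0,0,0, 85,5,0,0,0, 85,0,0,0,0, 30,0,0,0,0, 30,0,0,0,0, 30,0,0,0,0, 30,0,0,0,0, 30,0,0,0,0, 30,0,0,0,0,30,0,0,0,0]' 30
python3 - <<'E'
from h import *
p,d=viewer.grab_frame('wrist'); print(rim('wrist',d,(.461,.259),.107,.0195,win=.04))
E
```

```text
clock: 20.38
tcp_pos: [0.4618, 0.2604, 0.0743]
orientation: [-0.003, 1.57, 0.005]
contact_force: [-1.1, -1.2, 6.4]
grip_width: 0.0408
([0.4604, 0.2602], 2913, 0.0009, 0.111)
```

```bash
python3 -m pendant '[30,-20,0,0,0, 30,-40,0,0,0, 30,-40,0,0,0, 30,-10,-25,-5,0, 30,0,-45,-10,0, 30,0,-50,-10,0, 30,0,-45,-4,0, 30,0,-35,0,0, 30,0,-14,0,0, 30,0,0,0,0, 30,0,0,0,0,30,0,0,0,0]'
python3 - <<'E'
from h import *
for n in ['side','wrist']:
    p,d=save(n,n+'5.png'); print(n,'held',rim(n,d,(.431,.045),.219,.0195,win=.035,tol=.006),'mid',rim(n,d,(.431,.045),.092,.0255,win=.045))
E
```

```text
clock: 21.92
tcp_pos: [0.4334, 0.0472, 0.1835]
orientation: [-0.006, 1.571, 0.006]
contact_force: [0.4, 0.1, -0.3]
grip_width: 0.0402
side held ([0.4334, 0.046], 94, 0.002, 0.2247) mid ([0.4313, 0.0457], 92, 0.0007, 0.0941)
wrist held ([0.4319, 0.0466], 3384, 0.0013, 0.225) mid ([0.43, 0.0456], 453, 0.0008, 0.0932)
```

View pics/wrist5.png

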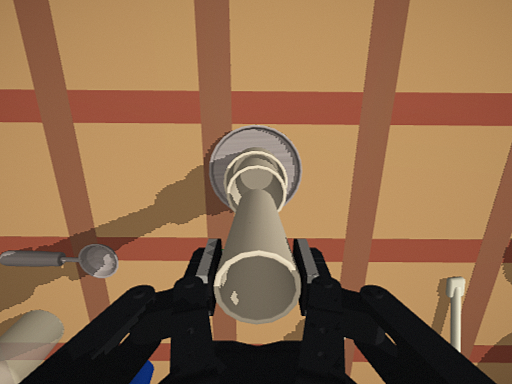

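The slim cup, with its rim at (257,285), hangs above the nest at (258,183). I correct by 2 mm in x and 0.8 mm in y, then lower.

```bash
python3 -m pendant '[30,0,-0.8,-2,0, 30,15,0,0,0, 30,20,0,0,0, 30,20,0,0,0, 30,14,0,0,0, 30,8,0,0,0, 30,5,0,0,0, 30,2,0,0,0, 30,0,0,0,0,30,0,0,0,0]'; python3 -m pendant '[30,1,0,0,0, 30,0.6,0,0,0, 30,0,0,0,0,30,0,0,0,0]'
```

```text
clock: 23.28
tcp_pos: [0.4315, 0.0452, 0.0998]
orientation: [-0.004, 1.57, 0.004]
contact_force: [-0.1, 0.4, -0.1]
grip_width: 0.0405
clock: 23.78
tcp_pos: [0.4313, 0.0452, 0.098]
orientation: [-0.004, 1.571, 0.004]
contact_force: [0.3, -0.4, -1.9]
grip_width: 0.0411
```

```bash
python3 -m pendant '[30,1,0,0,0, 30,0.9,0,0,0, 30,0,0,0,0,30,0,0,0,0]'; python3 -m pendant '[30,0.7,0,0,0, 30,0,0,0,0,30,0,0,0,0]'; python3 -m pendant '[30,0.4,0,0,0, 30,0,0,0,0,30,0,0,0,0]'
```

```text
clock: 24.28
tcp_pos: [0.4313, 0.0451, 0.0961]
orientation: [-0.004, 1.571, 0.004]
contact_force: [-0.2, -0.8, -0.5]
grip_width: 0.0408
clock: 24.65
tcp_pos: [0.4313, 0.0452, 0.0954]
orientation: [-0.004, 1.571, 0.004]
contact_force: [-0.2, 0.1, -0.5]
grip_width: 0.0409
clock: 25.02
tcp_pos: [0.4317, 0.0451, 0.0952]
orientation: [-0.004, 1.57, 0.004]
contact_force: [-1.2, -0.7, 6.8]
grip_width: 0.0407
```

```bash
python3 -m pendant '[55,0,0,0,0, 75,0,0,0,0, 75,0,0,0,0, 75,0,0,0,0, 75,-20,0,0,0, 75,-50,0,0,0, 75,0,15,35,0, 60,0,22,50,0, 60,0,22,50,0, 60,0,22,50,0, 60,10,22,48,0, 60,10,0,0,0, 60,0,0,0,0]'
python3 - <<'E'
from h import *
for n in ['wrist','side']:
    p,d=save(n,n+'6.png'); P=cloud(d,viewer.calibration(n)); 
    m=(d>0)&(P[...,2]>.0445)&(P[...,2]<.06)&(np.hypot(P[...,0]-.665,P[...,1]-.148)<.03); q=P[m]
    print(n,'knob top',q.mean(0).round(4),len(q),q[:,2].max(),(q.max(0)+q.min(0))[:2]/2)
    print('flange edge fit',rim(n,d,(.665,.148),.016,.02,win=.032))
print('slim',rim('side',d,(.431,.045),.130,.0195,win=.035),'mid',rim('side',d,(.431,.045),.092,.0255,win=.045,tol=.003))
E
```

```text
clock: 26.65
tcp_pos: [0.6625, 0.1487, 0.1434]
orientation: [-0.005, 1.574, 0.003]
contact_force: [-0.2, 0.6, -0.7]
grip_width: 0.0598
wrist knob top [0.6661 0.1483 0.0479] 341 0.04977683016618423 [0.66688561 0.14843002]
flange edge fit ([0.6684, 0.1482], 1493, 0.0035, 0.02)
side knob top [0.6665 0.1484 0.0475] 49 0.05036682160993711 [0.66771716 0.14805145]
flange edge fit ([0.6678, 0.1479], 223, 0.0041, 0.02)
slim ([0.4321, 0.0439], 103, 0.0008, 0.1323) mid ([0.4314, 0.045], 117, 0.0014, 0.0949)
```

View pics/wrist6.png

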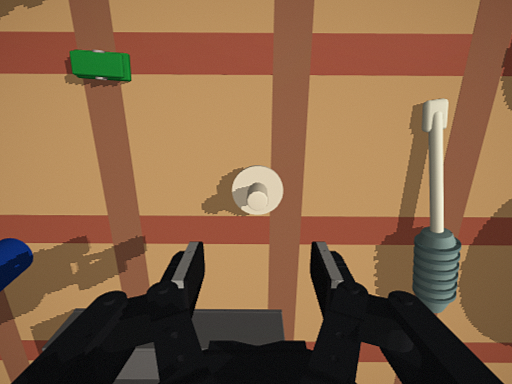

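View pics/side6.png

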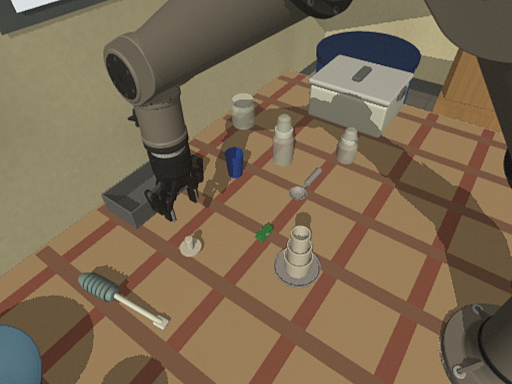

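The wrist view shows the stopper at (257,190), and the side view shows the three-cup nest standing upright at (300,255). I fetch the stopper.

```bash
python3 -m pendant '[60,30,-0.5,4,0, 60,50,0,0,0, 60,30,0,0,0, 60,8,0,0,0, 60,5,0,0,0, 60,0,0,0,0, 10,0,0,0,0, 10,0,0,0,0, 10,0,0,0,0, 10,0,0,0,0, 10,0,0,0,0, 10,0,0,0,0,10,0,0,0,0]' 30
```

```text
clock: 28.38
tcp_pos: [0.6682, 0.149, 0.0226]
orientation: [-0.004, 1.57, 0.004]
contact_force: [-1.7, -0.1, 5.8]
grip_width: 0.019
```

```bash
python3 -m pendant '[10,-20,0,0,0, 10,-45,0,0,0, 10,-50,0,0,0, 10,-40,0,0,0, 10,-7,-15,-35,0, 10,0,-22,-50,0, 10,0,-25,-55,0, 10,0,-22,-50,0, 10,0,-14,-32,0, 10,0,-6.5,-14,0, 10,0,0,0,0, 10,0,0,0,0,10,0,0,0,0]'
python3 - <<'E'
from h import *
o=r.get_obs(); z=o['tcp_pos'][2]-.0226; print(z)
for n in ['side','wrist']:
    p,d=save(n,n+'7.png'); P=cloud(d,viewer.calibration(n))
    print(n,'slim',rim(n,d,(.431,.045),.130,.0195,win=.035))
    m=(d>0)&(abs(P[...,2]-z-.0145)<.0025)&(np.hypot(P[...,0]-.432,P[...,1]-.045)<.035); q=P[m]
    print('flange band',len(q),q.min(0),q.max(0),rim(n,d,(.432,.045),z+.0145,.026,win=.035,tol=.003))
    m=(d>0)&(abs(P[...,2]-z-.048)<.004)&(np.hypot(P[...,0]-.432,P[...,1]-.045)<.012); print('knob top',P[m].mean(0),m.sum())
E
```

```text
clock: 30.0
tcp_pos: [0.4335, 0.0435, 0.1842]
orientation: [-0.005, 1.57, 0.004]
contact_force: [0.4, 0.9, -0.3]
grip_width: 0.0192
0.16155372751115826
side slim ([0.432, 0.044], 85, 0.0008, 0.133)
flange band 91 [0.40744168 0.020363   0.17356326] [0.45858335 0.06798662 0.1785513 ] ([0.4365, 0.0389], 144, 0.0035, 0.179)
knob top [0.42553567 0.0419911  0.2086678 ] 11
wrist slim ([0.4309, 0.0441], 312, 0.0008, 0.1305)
flange band 1301 [0.40547455 0.01707679 0.17356853] [0.43526091 0.06872909 0.17855281] ([0.4389, 0.0429], 1960, 0.0037, 0.1791)
knob top [0.43058274 0.04328491 0.20835842] 1121
```

View pics/wrist7.png

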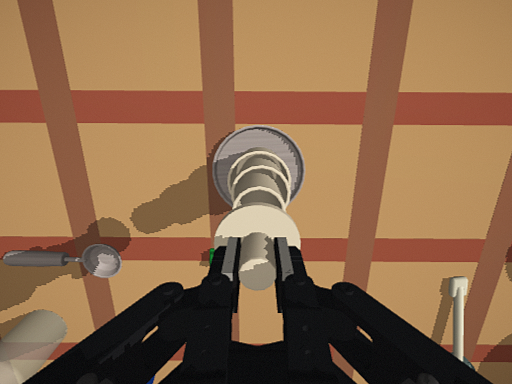

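View pics/side7.png

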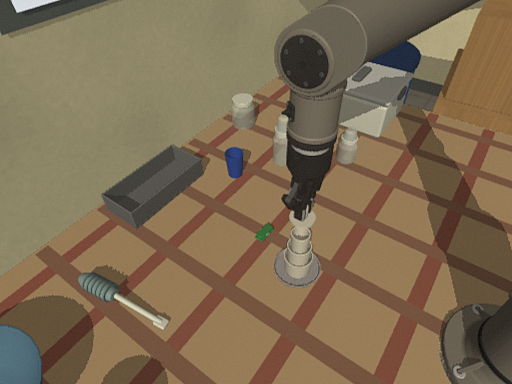

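The stopper's flange, at (258,232) in the wrist view, hangs above the slim mouth. I correct by about 1 mm and lower.

```bash
python3 -m pendant '[10,0,1,-0.8,0, 10,12,0,0,0, 10,14,0,0,0, 10,9,0,0,0, 10,4,0,0,0, 10,2,0,0,0, 10,0,0,0,0,10,0,0,0,0]'; python3 -m pendant '[10,1,0,0,0, 10,0.6,0,0,0, 10,0,0,0,0,10,0,0,0,0]'
```

```text
clock: 31.1
tcp_pos: [0.4317, 0.0443, 0.1432]
orientation: [-0.004, 1.57, 0.004]
contact_force: [-0.3, 0.2, -0.3]
grip_width: 0.0191
clock: 31.6
tcp_pos: [0.4315, 0.0441, 0.1414]
orientation: [-0.004, 1.571, 0.004]
contact_force: [-0.1, -0.2, 0.1]
grip_width: 0.019
```

```bash
python3 -m pendant '[10,1,0,0,0, 10,0,0,0,0,10,0,0,0,0]'; python3 -m pendant '[10,0.7,0,0,0, 10,0,0,0,0,10,0,0,0,0]'; python3 -m pendant '[10,0.4,0,0,0, 10,0,0,0,0,10,0,0,0,0]'
```

```text
clock: 31.98
tcp_pos: [0.4314, 0.0441, 0.1403]
orientation: [-0.004, 1.571, 0.004]
contact_force: [-0.1, 0.6, -0.2]
grip_width: 0.019
clock: 32.35
tcp_pos: [0.4316, 0.0442, 0.1397]
orientation: [-0.004, 1.571, 0.004]
contact_force: [0.2, 0.2, 2.0]
grip_width: 0.0191
clock: 32.72
tcp_pos: [0.432, 0.0443, 0.1397]
orientation: [-0.004, 1.57, 0.004]
contact_force: [-0.9, 0.5, 6.1]
grip_width: 0.019
```

Seated. I release, rise and back off for a final check.

```bash
python3 -m pendant '[30,0,0,0,0, 60,0,0,0,0, 60,0,0,0,0, 60,0,0,0,0, 60,-20,0,0,0, 60,-50,0,0,0, 60,-50,0,0,0, 60,0,20,50,0, 60,0,22,50,0, 60,0,22,50,0, 60,0,0,0,0, 60,0,0,0,0]'
python3 - <<'E'
from h import *
for n in ['side']:
    p,d=save(n,n+'8.png'); P=cloud(d,viewer.calibration(n))
    m=(d>0)&(P[...,2]>.158)&(P[...,2]<.175)&(np.hypot(P[...,0]-.432,P[...,1]-.045)<.03); q=P[m]
    print('knob top',q.mean(0).round(4),len(q),q[:,2].max())
    for h,rad in ((.131,.026),(.092,.0255),(.053,.0315)): print(rim(n,d,(.431,.045),h,rad,win=.045))
    for t in ['bottle_tall_mid','bottle_short_mid','brush_mid','spoon_mid','clip_mid']:
        print(t,[(np.round(x['location'],3).tolist(),round(x['score'],2)) for x in nets.look_for(t,n)][:1])
cv2.imwrite('pics/c8.png',cv2.resize(cv2.imread('pics/side8.png')[130:300,200:400],None,fx=3,fy=3))
E
```

```text
clock: 34.22
tcp_pos: [0.5806, 0.1081, 0.2587]
orientation: [-0.004, 1.572, 0.002]
contact_force: [-1.0, -0.4, 0.0]
grip_width: 0.0597
knob top [0.4306 0.0448 0.1637] 78 0.16655733524614624
([0.4332, 0.0397], 182, 0.0038, 0.135)
([0.4322, 0.0433], 119, 0.002, 0.0959)
([0.4326, 0.0425], 135, 0.0019, 0.0569)
bottle_tall_mid [([0.658, -0.246, 0.086], 0.77)]
bottle_short_mid [([0.507, -0.363, 0.053], 0.93)]
brush_mid [([0.72, 0.34, 0.033], 0.7)]
spoon_mid [([0.552, -0.179, 0.014], 0.64)]
clip_mid [([0.55, 0.008, 0.016], 0.69)]
```

View pics/c8.png

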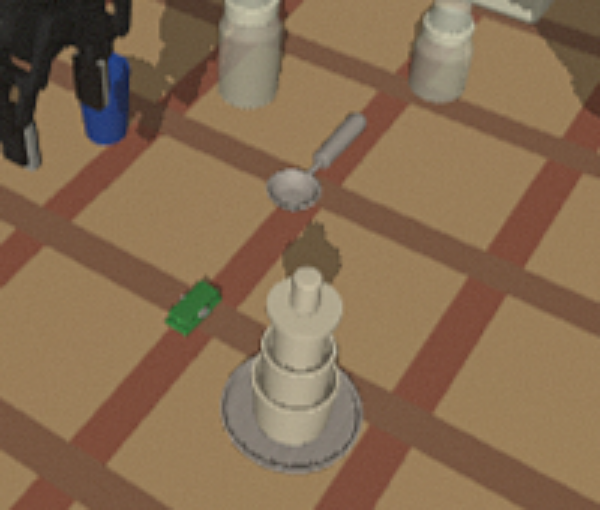

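The crop shows the nest upright on the tray at (300,390), with the stopper seated and its knob at (306,290). The knob top measures 0.164 m, as expected.

```bash
python3 -c "
from bench import r
print(r.hand_in())"
```

```text
the job is handed in; nothing more can be done
None
```

I nested the three tumblers on the tray, wide, then middle, then slim, set the stopper in the slim one's mouth, and handed the job in at about 34 s of the 128 s. I lowered each piece in sub-millimetre steps until the wrist felt contact (2.6–6.8 N at the end) and released it before fetching the next.

Last checks:
- **Nest:** the wide cup was about 1 mm from the tray centre. The wide, middle and slim cups and the stopper lay within about 2 mm of one another's axes. The stopper knob's top measured 0.164 m, which is the expected seated height. The last picture shows the whole stack upright and the robot clear of it.
- **Bystanders:** the bottles, brush, spoon and clip were within about 4 mm of their first positions, which is the networks' own accuracy.
- **Checks that failed or disagreed:** the top camera could not confirm the wide cup in the tray, because the arm blocked its view, so I used the side and wrist cameras instead. In the last side picture, the circle fit at the height of the slim rim and stopper flange was poor (3.8 mm residual). It put the centre about 5 mm off in y, which I put down to the stopper's flange. The other last rim fits were a little rough too (about 2 mm residual).

The hand-in reported no verdict.

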